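# Start and screw down the dispenser jar's cap

## Robot

A 6-joint arm with a two-finger parallel gripper is mounted at the origin on the work surface. World frame = base frame: x ahead of the robot, y to its left, z up, the work surface at z = 0. Lengths are in m, angles in rad, forces in N, time in s.
With the tool pointing down it reaches from about 0.325 to 0.925 m from the base axis. Payload 3.1 kg.
Tool frame: the origin (TCP) lies midway between the tips of the shut fingers; the grasp point (between the pads) lies 19 mm behind it (arm.pinch_z is the distance from the TCP to the grasp point, in m); z points along the fingers, y is the line along which they close (so a half turn about z gives the same grasp; the last joint's range is limited). The gripper opens to 85 mm and grips with 20 to 120 N. Pads are 22 mm wide; open, the fingers measure 114 mm over their backs; the gripper's body (76 mm by 85 mm) begins 54 mm behind the grasp point. The pads swing forward as they close: fully open they stand 13 mm farther back than shut.
Start: joints at [-1.366, 0.217, 1.613, -0, 1.311, -0.112], TCP at [0.195, -0.594, 0.231] pointing down, gripper open.
Joint ranges: [-2.75, 2.75], [-0.78, 2.1], [0.31, 2.55], [-1.13, 4.27], [0.13, 2.63], [-2.58, 2.58]. Speed limits (rad/s): [2.79, 2.79, 3.14, 3.14, 3.14, 3.14].

## Interface

Orientations are given as a unit quaternion [x, y, z, w].
In Python, from plant import sensors, optics, workorder, spotter, arm gives the robot as it stands.
- The arm moves only by the tool carry_out, never from a script. Its argument "increments" is a list of rows, each an object with "grip": the gripper's target within -1 to 1 (shut at 1, half-way at 0, fully open at -1); "xyz": the shift along the tool's x, y, z in mm, a list of three; "roll": the turn about the tool's z in rad. A call has 1 to 20 rows; each row shifts and turns the commanded pose from where the row before left it, along the tool's axes as they then stand; what a row does not reach is not made up. A row lasts 1/12 s, in which the tool goes at most 41.7 mm and 7.16 degrees, less where a joint would pass 70% of its speed; a pose out of reach is approached as far as the arm can. A call with a gripper value outside its range is refused whole. The fingers move at their own pace and stop on an object; the grip force is fixed at half the most. Time passes only in rows, so rows that do not move let the fingers close. It gives the time, the measured TCP pose, the force, the opening and the grip force at its end, in the units of the state.
- sensors.get_obs(): the state, without advancing time (a new reading comes with each control period).
- optics.snapshot(name): name is "side" or "top" or "wrist"; returns the picture (384x512x3 uint8, blue, green, red); there is no depth.
- optics.get_calibration(name): a dict with "fx", "fy", "cx", "cy" (pixels), "k1" (the pictures are not rectified: a ray, as slopes to the right and down, at radius r is drawn at 1 + k1 r^2 times it, then the intrinsics apply), "extrinsics" (4x4, takes a point from world to camera coordinates); the wrist camera has in their place "tool_from_camera" (4x4, takes a point from camera to tool coordinates, whose origin is the TCP and whose axes are the flange's). Camera axes: x right, y up, looking along -z (the intrinsics and any distortion apply to the point x, -y, -z); pixel columns grow to the right and rows downward; lengths in m; the calibration is good to about 2 mm. A picture is of the moment at which its call begins: read the wrist's pose just before it. get_calibration takes no time and is no camera call.
- workorder.close_job(): hands the job in; it is judged then, once.
Trained networks look in the newest picture that a camera, given by its name, has taken for a name from the list of things; names that differ only in an ending like _2 or _b are one class to them, and where a whole thing is asked for, a point or a joint stands for the part that bears it (a point fixed in the world has none). Each returns a list of dicts, best first, with "p" (0 to 1); they miss things now and then, are a little off and sometimes report something else, mostly with a low value. They report only what shows in the picture. A call takes as long as a camera call.
- spotter.silhouettes(query, camera): "mask" (384x512 bool, what is visible of it) and "point" ([column, row] in pixels, amid what is visible of it).
The state is a dict: "clock": time; "joint_positions": joint angles; "dq": joint speeds; "joint_efforts": joint torques, N m; "ee_pos": TCP position; "eef_rot": TCP orientation; "contact_force": force on the tool from outside, world axes, zero at the start; "ft_torque": the same for the moment, N m; "width": finger opening in m; "gripper_force": force on a finger pad.
Only numpy, scipy, OpenCV 4.12 (cv2) and the standard library are available. Lean on these libraries where they do the work, as an engineer would, in place of code of your own. Each camera call takes 0.05 s, during which the arm holds its last target. There are 200 camera calls.

## Task

Fetch the white screw cap from the parts tray and set it squarely on the neck of the jar that is clamped to the shelf. Turn it gently backwards (counter-clockwise from above) until you feel the thread drop into place, then screw it clockwise fully home, without forcing it, and let go. Leave the wheels, the skate tool and the riser where they lie.

Things in the scene. Friction and masses are not known exactly. Their poses are not given: they have to be found in the camera images.
- cap_mid (a point): Loose white plastic screw cap, mouth down in the tray, 80 to 120 g, 56 mm tall. This point: on its axis, 28 mm above its lower rim; z up. Round part 70 mm across, 32 mm tall, flat top; on it stands a straight finger bar, 46 mm long (this frame's x), 14 mm wide (y), 24 mm tall, its top 28 mm above this point. Grasp the bar from above across its width.
- cap_rim (a point): Centre of the cap's open lower rim (28 mm below cap_mid). The cap is hollow, 62 mm inside, 28 mm deep, with four equal lugs inside just above the rim, on its +x, +y, -x and -y sides: any quarter turn of the cap is the same. In the tray it lies 3 mm above the shelf.
- jar_mouth (a point): Centre of the fixed jar's flat shoulder, 100 mm above the shelf, at the foot of its neck; z up. Heights of cap_mid above this point: 45 mm with the lugs on top of the stop tabs, 41.5 mm on the ledges, about 32.5 mm once dropped through the gaps, 29.5 mm screwed home. The neck post is 45.8 mm across, 28.5 mm tall, its top 4.5 mm tapered to centre the cap (1.6 mm play).
- thread (a point): Point on the neck's axis, 15 mm above jar_mouth, level with the ledge tops; z up. Four equal 58 degree ledges with 25 degree gaps and stop tabs between. Which way the gaps face varies and is NOT told by this yaw. On the ledges, clockwise (from above) runs into a tab; counter-clockwise, after at most about 80 degrees, the lugs drop 9 mm into the gaps; a little farther they strike a tab.
- pad_seat (a point): Point on the neck's axis, 32.5 mm above jar_mouth: top of the sprung pump pad, which meets the dropped cap and pushes up, 6 N at first, 8 N when home. From the gaps, clockwise, the lugs run under the ledges, which draw the cap down 3 mm within 55 to 75 degrees, to a hard stop. Friction then holds it when let go. Lugs wedged on a tab (turning resisted) come free with a slight turn clockwise.
- jar: The white jar, 84 mm across, on a 110 mm square steel base plate bolted to the shelf (cannot move); origin at the centre of its underside, z up. Its yaw tells nothing of the thread. Turning back, press down with only about 3 N; screwing needs under 0.2 N m, and the stops should be met slowly, with no more than about 0.5 N m.
- tray: Fixed stainless parts tray, 170 x 210 mm (x, y), 22 mm high, 3 mm walls and floor; origin at the centre of its underside.
- wheel_a: Bystander: loose yellow skate wheel lying flat, 52 mm across, 32 mm tall; origin at the centre of its underside.
- wheel_b: Bystander: a second, equal yellow wheel; origin at the centre of its underside.
- skate_tool: Bystander: loose black T-shaped skate tool, about 130 mm long (x), 70 mm over the T, 10 mm thick; origin under its middle.
- riser: Bystander: loose aluminium riser plate with four holes, 56 x 85 x 10 mm; origin at the centre of its underside.

How it is judged:
By the outcome, as a careful person would: the job done as asked, in the order asked, and still so for the second after the job is handed in, with the robot touching nothing.
It also fails if it takes over 72 s, if anything falls off the work surface, if the arm or the gripper's body presses on something with over 40 N, if the wrist force passes 120 N, or if a joint passes its speed limit or range.

## Working session

There is one attempt and no reset: what is moved stays moved. The work goes in short steps, Python scripts to look and compute and a tool call to move; the robot and the scene stay as the last step left them, time stands still between calls to the robot, and variables do not carry over. Pictures are saved under pics/ and viewed, at most 10 in all, crops included, and the job is handed in when it is done.

Besides the shell and the picture viewer there is one more tool, called after ">>>" by a JSON object that holds its "fn" and its "kwargs". carry_out: Moves the arm, as the interface text tells. Its arguments: {"type":"object","properties":{"increments":{"type":"array"}},"required":["increments"]}

```bash
mkdir -p pics; cat > h.py <<'E'
import numpy as np, cv2
from scipy.spatial.transform import Rotation as R
from plant import sensors, optics, workorder, spotter, arm
def cam(name,obs=None):
    c=optics.get_calibration(name)
    if 'extrinsics' in c: T=np.linalg.inv(np.array(c['extrinsics']))
    else:
        o=obs or sensors.get_obs(); W=np.eye(4); W[:3,:3]=R.from_quat(o['eef_rot']).as_matrix(); W[:3,3]=o['ee_pos']
        T=W@np.array(c['tool_from_camera'])
    K=np.array([[c['fx'],0,c['cx']],[0,c['fy'],c['cy']],[0,0,1.]])
    return K,np.array([c['k1'],0,0,0.]),T
def ray(px,C):
    K,d,T=C; u=cv2.undistortPoints(np.array(px,float).reshape(-1,1,2),K,d).reshape(-1,2)
    v=np.c_[u[:,0],-u[:,1],-np.ones(len(u))]
    return T[:3,3],v@T[:3,:3].T
def onplane(px,C,z):
    o,v=ray(px,C); return o+v*((z-o[2])/v[:,2])[:,None]
def proj(P,C):
    K,d,T=C; p=(np.atleast_2d(P)-T[:3,3])@T[:3,:3]; p=p*[1,-1,-1]
    return cv2.projectPoints(p,np.zeros(3),np.zeros(3),K,d)[0].reshape(-1,2)
def q(query,name):
    return spotter.silhouettes(query,name)
E
python3 - <<'E'
from h import *
o=sensors.get_obs();print({k:np.round(v,3) for k,v in o.items()},arm.pinch_z)
for n in('top','side'):
    im=optics.snapshot(n);cv2.imwrite(f'pics/{n}.png',im);C=cam(n);print(n,C[2][:3,3].round(3))
    for k in('cap_mid','jar','tray'):
        for r in q(k,n)[:2]:
            print(k,round(r['p'],2),np.round(r['point'],1),r['mask'].sum(),onplane(r['point'],C,{'cap_mid':.045,'jar':.12,'tray':0}[k]).round(3))
E
```

```text
{'clock': np.float64(0.0), 'joint_positions': array([-1.366,  0.218,  1.615, -0.   ,  1.311, -0.112]), 'dq': array([ 0.001, -0.001,  0.001, -0.   ,  0.001,  0.001]), 'joint_efforts': array([-1.0000e-03, -3.9685e+01, -3.0385e+01, -0.0000e+00,  1.0000e-02,
        0.0000e+00]), 'ee_pos': array([ 0.195, -0.593,  0.23 ]), 'eef_rot': array([ 0.987,  0.158, -0.   , -0.001]), 'contact_force': array([-0.029, -0.055, -0.623]), 'ft_torque': array([ 0.002, -0.022,  0.026]), 'gripper_force': np.float64(0.0), 'width': np.float64(0.085)} 0.0187
top [0.44  0.006 1.123]
cap_mid 0.78 [376.4 206.6] 687 [[ 0.549 -0.243  0.045]]
jar 0.86 [188.6 192.2] 2010 [[0.566 0.192 0.12 ]]
tray 0.73 [351.  226.2] 5290 [[ 0.504 -0.189  0.   ]]
tray 0.57 [230.7 124.2] 712 [[0.757 0.114 0.   ]]
side [0.575 0.715 0.76 ]
cap_mid 0.68 [290.4 154.6] 573 [[ 0.547 -0.223  0.045]]
jar 0.83 [271.6 306.4] 3870 [[0.575 0.284 0.12 ]]
```

```bash
python3 -c "
import cv2,numpy as np
a=cv2.imread('pics/top.png');b=cv2.imread('pics/side.png')
cv2.imwrite('pics/both.png',cv2.resize(np.vstack([a,b]),(400,600)) if 0 else cv2.resize(np.hstack([a,b]),(800,300)))"
```

```text
(no output)
```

View pics/top.png

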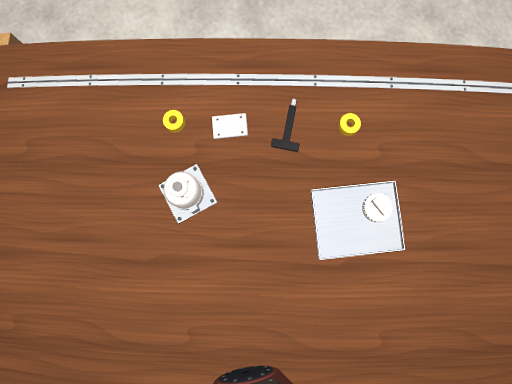

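View pics/side.png

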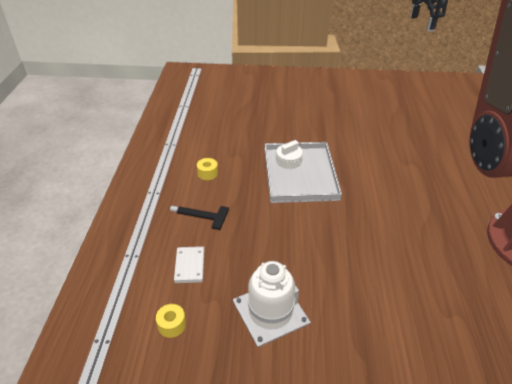

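```bash
cat >> h.py <<'E'
def plan(target,yaw=None):
    """tool-frame shift (mm) and roll from here to TCP target / tool-x yaw(deg)"""
    o=sensors.get_obs(); M=R.from_quat(o['eef_rot']).as_matrix()
    d=M.T@(np.array(target)-o['ee_pos'])*1000
    y0=np.degrees(np.arctan2(M[1,0],M[0,0])); 
    print('tcp',np.round(o['ee_pos'],4),'yaw',y0.round(2),'shift mm',d.round(1),'roll',None if yaw is None else np.radians(y0-yaw).round(4),'q6',round(o['joint_positions'][5],3), 'tilt',M[:,2].round(4))
E
python3 - <<'E'
from h import *
print(np.round(optics.get_calibration('wrist')['tool_from_camera'],3), cam('wrist')[0],cam('wrist')[1])
plan([0.549,-0.243,0.22],43)
E
```

```text
[[-0.001  0.952  0.307  0.078]
 [ 1.     0.     0.001  0.001]
 [ 0.001  0.307 -0.952 -0.142]
 [ 0.     0.     0.     1.   ]] [[343.38711032   0.         246.26979051]
 [  0.         343.38711032 188.04392381]
 [  0.           0.           1.        ]] [-0.03686361  0.          0.          0.        ]
tcp [ 0.1947 -0.5938  0.2311] yaw 18.15 shift mm [ 446.  -223.    11.2] roll -0.4338 q6 -0.112 tilt [-1.e-04  3.e-04 -1.e+00]
```

>>> {"fn": "carry_out", "kwargs": {"increments": [{"grip": -1,"xyz": [30,-15,0],"roll": 0},{"grip": -1,"xyz": [30,-15,0],"roll": 0},{"grip": -1,"xyz": [30,-15,0],"roll": 0},{"grip": -1,"xyz": [30,-15,0],"roll": 0},{"grip": -1,"xyz": [30,-15,0],"roll": 0},{"grip": -1,"xyz": [30,-15,0],"roll": 0},{"grip": -1,"xyz": [30,-15,0],"roll": 0},{"grip": -1,"xyz": [30,-15,0],"roll": 0},{"grip": -1,"xyz": [30,-15,0],"roll": 0},{"grip": -1,"xyz": [30,-15,0],"roll": 0},{"grip": -1,"xyz": [30,-15,0],"roll": 0},{"grip": -1,"xyz": [30,-15,0],"roll": 0},{"grip": -1,"xyz": [30,-15,0],"roll": 0},{"grip": -1,"xyz": [30,-15,0],"roll": 0},{"grip": -1,"xyz": [26,-13,0],"roll": 0},{"grip": -1,"xyz": [0,0,8],"roll": -0.11},{"grip": -1,"xyz": [0,0,8],"roll": -0.11},{"grip": -1,"xyz": [0,0,8],"roll": -0.11},{"grip": -1,"xyz": [0,0,8],"roll": -0.1},{"grip": -1,"xyz": [0,0,0],"roll": 0}]}}

```text
clock: 2.07
ee_pos: [0.548, -0.2422, 0.1972]
eef_rot: [0.931, 0.366, -0.001, -0.001]
contact_force: [-0.2, -0.1, -0.4]
width: 0.0851
gripper_force: 0.0
```

```bash
python3 - <<'E'
from h import *
plan([0.549,-0.243,0.2],43)
o=sensors.get_obs();im=optics.snapshot('wrist');C=cam('wrist',o);cv2.imwrite('pics/w1.png',im)
for r in q('cap_mid','wrist')[:2]:
    m=r['mask'];print(r['p'],np.round(r['point'],1),m.sum(),onplane(r['point'],C,.045).round(4))
    cv2.imwrite('pics/m1.png',m*255)
E
```

```text
tcp [ 0.548  -0.2422  0.1972] yaw 42.9 shift mm [ 0.2  1.3 -2.8] roll -0.0017 q6 0.289 tilt [-0.0033  0.0019 -1.    ]
0.66 [255.9 167.3] 4445 [[ 0.5554 -0.2473  0.045 ]][ WARN:0@1.316] global loadsave.cpp:1063 imwrite_ Unsupported depth image for selected encoder is fallbacked to CV_8U.
```

View pics/w1.png

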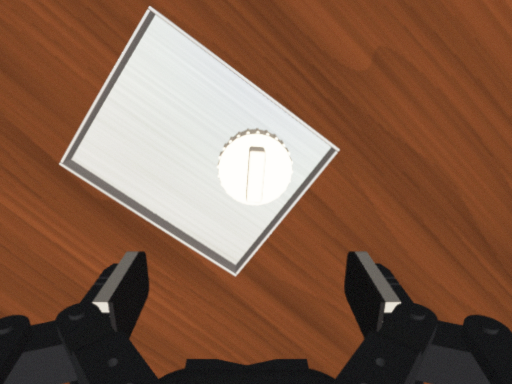

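```bash
python3 - <<'E'
from h import *
C=cam('wrist');print(proj([[.548,-.242,.06]],C))
im=cv2.imread('pics/w1.png');c=im[120:215,205:305]
g=cv2.cvtColor(c,cv2.COLOR_BGR2GRAY).astype(float);print(g.min(),np.percentile(g,[50,90,99]))
c2=np.clip((c.astype(float)-190)*255/65,0,255).astype(np.uint8)
cv2.imwrite('pics/c1.png',cv2.resize(c2,None,fx=6,fy=6,interpolation=cv2.INTER_NEAREST))
E
```

```text
[[243.96533907 173.56629982]]
77.0 [235. 254. 254.]
```

View pics/c1.png

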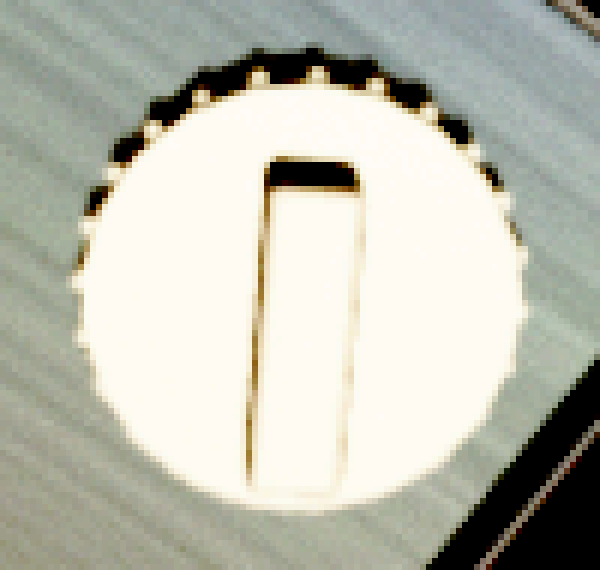

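```bash
python3 - <<'E'
from h import *
C=cam('wrist');s=lambda *p:[(205+x/6,120+y/6) for x,y in p]
print(onplane(s((303,297)),C,.035).round(4),onplane(s((305,341)),C,.059).round(4))
a=onplane(s((314,190),(296,491)),C,.059);d=a[0]-a[1];print(a.round(4),np.linalg.norm(d),np.degrees(np.arctan2(d[1],d[0])))
# top cam check
print(onplane([(376.4,206.6)],cam('top'),.04).round(4))
p=a.mean(0);plan([p[0],p[1],.12],np.degrees(np.arctan2(d[1],d[0])))
E
```

```text
[[ 0.5528 -0.2517  0.035 ]] [[ 0.5525 -0.2516  0.059 ]]
[[ 0.5694 -0.2376  0.059 ]
 [ 0.535  -0.2662  0.059 ]] 0.04471028450258078 39.80168990155699
[[ 0.5496 -0.2437  0.04  ]]
tcp [ 0.5489 -0.2429  0.199 ] yaw 42.64 shift mm [-3.6  8.9 79. ] roll 0.0496 q6 0.293 tilt [-7.e-04  4.e-04 -1.e+00]
```

>>> {"fn": "carry_out", "kwargs": {"increments": [{"grip": -1,"xyz": [0,0,0],"roll": 0.049},{"grip": -1,"xyz": [-1,4.5,20],"roll": 0},{"grip": -1,"xyz": [-2,4.5,20],"roll": 0},{"grip": -1,"xyz": [0,0,20],"roll": 0},{"grip": -1,"xyz": [0,0,20],"roll": 0},{"grip": -1,"xyz": [0,0,0],"roll": 0},{"grip": -1,"xyz": [0,0,0],"roll": 0}]}}

```text
clock: 2.75
ee_pos: [0.5519, -0.2516, 0.1188]
eef_rot: [0.94, 0.341, -0.001, -0.001]
contact_force: [-0.2, 0.9, 0.1]
width: 0.0856
gripper_force: 0.0
```

```bash
python3 - <<'E'
from h import *
plan([.5525,-.2517,.04],39.8)
o=sensors.get_obs();im=optics.snapshot('wrist');C=cam('wrist',o)
p=proj([[.5525,-.2517,.059]],C)[0];print(p)
x,y=int(p[0])-75,int(p[1])-75;x=max(x,0);y=max(y,0);print(x,y)
c=im[y:y+150,x:x+150];c2=np.clip((c.astype(float)-190)*255/65,0,255).astype(np.uint8)
cv2.imwrite('pics/c2.png',cv2.resize(c2,None,fx=4,fy=4,interpolation=cv2.INTER_NEAREST))
E
```

```text
tcp [ 0.5519 -0.2516  0.1188] yaw 39.89 shift mm [ 0.5  0.6 78.7] roll 0.0015 q6 0.331 tilt [-0.0019  0.0012 -1.    ]
[245.78311653 206.52233507]
170 131
```

View pics/c2.png

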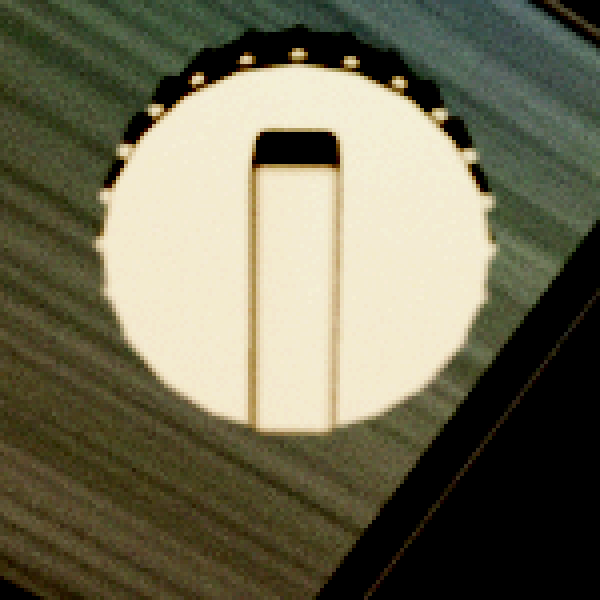

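>>> {"fn": "carry_out", "kwargs": {"increments": [{"grip": -1,"xyz": [0.8,-0.6,20],"roll": 0},{"grip": -1,"xyz": [0,0,20],"roll": 0},{"grip": -1,"xyz": [0,0,20],"roll": 0},{"grip": -1,"xyz": [0,0,13],"roll": 0},{"grip": -1,"xyz": [0,0,6],"roll": 0},{"grip": -1,"xyz": [0,0,0],"roll": 0},{"grip": 1,"xyz": [0,0,0],"roll": 0},{"grip": 1,"xyz": [0,0,0],"roll": 0},{"grip": 1,"xyz": [0,0,0],"roll": 0},{"grip": 1,"xyz": [0,0,0],"roll": 0},{"grip": 1,"xyz": [0,0,0],"roll": 0},{"grip": 1,"xyz": [0,0,0],"roll": 0},{"grip": 1,"xyz": [0,0,0],"roll": 0},{"grip": 1,"xyz": [0,0,0],"roll": 0}]}}

```text
clock: 3.97
ee_pos: [0.5533, -0.2513, 0.041]
eef_rot: [0.94, 0.342, 0.0, 0.001]
contact_force: [0.4, -0.5, 3.3]
width: 0.0122
gripper_force: 61.1
```

>>> {"fn": "carry_out", "kwargs": {"increments": [{"grip": 1,"xyz": [0,0,-4],"roll": 0},{"grip": 1,"xyz": [0,0,-15],"roll": 0},{"grip": 1,"xyz": [0,0,-35],"roll": 0},{"grip": 1,"xyz": [0,0,-35],"roll": 0},{"grip": 1,"xyz": [0,0,-35],"roll": 0},{"grip": 1,"xyz": [0,0,-35],"roll": 0},{"grip": 1,"xyz": [0,0,-20],"roll": 0},{"grip": 1,"xyz": [0,0,0],"roll": 0},{"grip": 1,"xyz": [0,0,0],"roll": 0}]}}

```text
clock: 4.72
ee_pos: [0.5534, -0.2513, 0.2208]
eef_rot: [0.94, 0.342, 0.001, 0.001]
contact_force: [-0.1, 0.1, -0.6]
width: 0.0125
gripper_force: 60.6
```

```bash
python3 - <<'E'
from h import *
im=cv2.imread('pics/top.png');C=cam('top')
r=[r for r in [*(optics.snapshot('top') is not None and q('jar','top'))]][0];m=r['mask'].astype(np.uint8)
g=cv2.cvtColor(im,cv2.COLOR_BGR2GRAY)[165:215,155:222]
for k in('jar','jar_mouth','pad_seat'):
    for r in q(k,'top')[:1]:print(k,r['p'],np.round(r['point'],1))
print('plate',onplane([(188,194)],C,.01).round(4),'pad',onplane([(178,187)],C,.1325).round(4),'shoulder',onplane([(183,190)],C,.09).round(4))
o=sensors.get_obs();print(o['width'],o['gripper_force'],o['contact_force'])
plan([.566,.192,.216],40)
cv2.imwrite('pics/jar_top.png',cv2.resize(im[160:228,150:225],None,fx=6,fy=6,interpolation=cv2.INTER_CUBIC))
E
```

```text
jar 0.95 [188.2 194.6]
jar_mouth 0.59 [186.1 190.8]
pad_seat 0.97 [188.2 191.7]
plate [[0.5751 0.2135 0.01  ]] pad [[0.5753 0.2137 0.1325]] shoulder [[0.5744 0.2106 0.09  ]]
0.012829403109468531 60.59958457946777 [ 0.07558973  0.20254073 -1.34914261]
tcp [ 0.5513 -0.2501  0.2164] yaw 39.98 shift mm [ 295.3 -329.3    1.5] roll -0.0004 q6 0.331 tilt [-0.0043  0.0026 -1.    ]
```

View pics/jar_top.png

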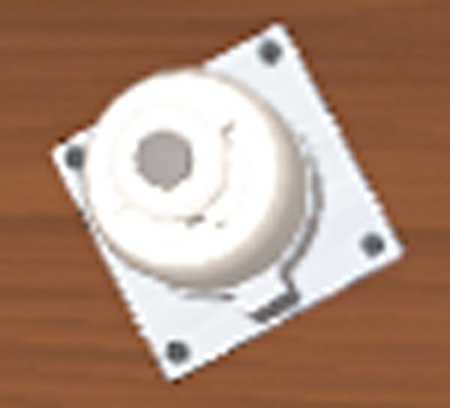

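```bash
python3 - <<'E'
from h import *
plan([.515,.163,.216],40)
E
```

```text
tcp [ 0.5513 -0.2501  0.2164] yaw 39.98 shift mm [ 237.6 -339.9    1.6] roll -0.0004 q6 0.331 tilt [-0.0043  0.0026 -1.    ]
```

>>> {"fn": "carry_out", "kwargs": {"increments": [{"grip": 1,"xyz": [9,-13,0],"roll": 0},{"grip": 1,"xyz": [18,-26,0],"roll": 0},{"grip": 1,"xyz": [18,-26,0],"roll": 0},{"grip": 1,"xyz": [18,-26,0],"roll": 0},{"grip": 1,"xyz": [18,-26,0],"roll": 0},{"grip": 1,"xyz": [18,-26,0],"roll": 0},{"grip": 1,"xyz": [18,-26,0],"roll": 0},{"grip": 1,"xyz": [18,-26,0],"roll": 0},{"grip": 1,"xyz": [18,-26,0],"roll": 0},{"grip": 1,"xyz": [18,-26,0],"roll": 0},{"grip": 1,"xyz": [18,-26,0],"roll": 0},{"grip": 1,"xyz": [18,-26,0],"roll": 0},{"grip": 1,"xyz": [18,-26,0],"roll": 0},{"grip": 1,"xyz": [12,-15,0],"roll": 0},{"grip": 1,"xyz": [0,0,0],"roll": 0},{"grip": 1,"xyz": [0,0,0],"roll": 0},{"grip": 1,"xyz": [0,0,0],"roll": 0}]}}

```text
clock: 6.38
ee_pos: [0.5152, 0.1617, 0.2186]
eef_rot: [0.94, 0.342, -0.001, 0.0]
contact_force: [0.3, -0.2, -1.1]
width: 0.0124
gripper_force: 60.6
```

```bash
python3 - <<'E'
from h import *
plan([.576,.214,.216],40)
o=sensors.get_obs();im=optics.snapshot('wrist');C=cam('wrist',o);cv2.imwrite('pics/w3.png',im)
for k in('jar','cap_mid'):
    for r in q(k,'wrist')[:1]:print(k,r['p'],np.round(r['point'],1))
print(proj([[.576,.214,.1325],[.576,.214,.1]],C))
E
```

```text
tcp [0.5152 0.1617 0.2186] yaw 40.01 shift mm [80.2 -0.9  2.4] roll 0.0002 q6 1.047 tilt [-1.5e-03 -8.0e-04 -1.0e+00]
jar 0.84 [242.2  66.9]
cap_mid 0.85 [244.5 225.5]
[[243.44649655  73.77547679]
 [243.83974597  74.17881759]]
```

View pics/w3.png

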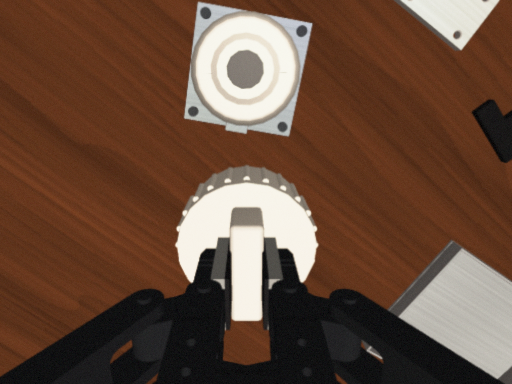

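```bash
python3 - <<'E'
from h import *
im=cv2.imread('pics/w3.png');o=sensors.get_obs();C=cam('wrist',o)
g=cv2.cvtColor(im,cv2.COLOR_BGR2GRAY)
s=g[45:95,220:270];print(s[24,::4]);n,l,st,ce=cv2.connectedComponentsWithStats((s<150).astype(np.uint8))
i=1+np.argmax(st[1:,4]);print(st[i],ce[i]+[220,45])
p=ce[i]+[220,45];P=onplane([p],C,.1325)[0];print('pad',P.round(4))
# jar outer edge at row ~69, cap edges at row 243
row=g[69].astype(int);print(row[184:200],row[292:306])
for y in(215,225,235,243,250):
    r=g[y].astype(int);print(y,r[170:186],r[308:322])
for y0 in(.2126,):print('capdisc',onplane([(247,236)],C,y0).round(4))
plan([P[0],P[1],.19],40)
E
```

```text
[245 245 124 124 126 130 132 128 129 128 127 240 245]
[   7    6   36   37 1051] [244.57564225  68.98382493]
pad [0.5795 0.2144 0.1325]
[ 60  62  63  62  63  93 161 129 125 131 144 168 219 236 241 244] [244 238 230 205 177 166 153 154 176 191 156  96  68  61]
215 [ 59  56  63  61  63  59  59  56  57  58  59  69 105 181 219 199] [225 214 159  89  60  65  61  60  62  60  63  68  65  65]
225 [ 66  64  66  63  65  62  63  90 125 150 176 232 243 243 243 243] [244 243 243 240 217 159 149 125  82  65  64  72  66  65]
235 [ 64  65  65  66  66  63  62  78 162 240 243 242 243 243 243 243] [244 243 243 243 244 242 221 119  72  64  61  63  64  64]
243 [ 64  70  67  71  76 131 222 235 243 242 242 243 243 242 243 243] [243 244 243 243 243 243 243 240 227 186 104  66  63  68]
250 [ 65  64  63  64  63  65  78 142 238 242 243 243 243 243 244 243] [243 243 243 244 243 243 242 215 114  66  63  62  63  63]
capdisc [[0.5211 0.1637 0.2126]]
tcp [0.5158 0.1609 0.219 ] yaw 39.9 shift mm [83.2 -0.2 29. ] roll -0.0018 q6 1.047 tilt [-6.e-04 -3.e-04 -1.e+00]
```

>>> {"fn": "carry_out", "kwargs": {"increments": [{"grip": 1,"xyz": [25,19.5,0],"roll": 0},{"grip": 1,"xyz": [25,19.5,0],"roll": 0},{"grip": 1,"xyz": [25,19.5,0],"roll": 0},{"grip": 1,"xyz": [25,19.5,0],"roll": 0},{"grip": 1,"xyz": [0,0,0],"roll": -0.12},{"grip": 1,"xyz": [0,0,0],"roll": -0.12},{"grip": 1,"xyz": [0,0,0],"roll": -0.12},{"grip": 1,"xyz": [0,0,0],"roll": -0.12},{"grip": 1,"xyz": [0,0,0],"roll": -0.12},{"grip": 1,"xyz": [0,0,0],"roll": -0.12},{"grip": 1,"xyz": [0,0,0],"roll": -0.12},{"grip": 1,"xyz": [0,0,0],"roll": -0.12},{"grip": 1,"xyz": [0,0,0],"roll": -0.12},{"grip": 1,"xyz": [0,0,0],"roll": -0.12},{"grip": 1,"xyz": [0,0,0],"roll": -0.12},{"grip": 1,"xyz": [0,0,0],"roll": -0.12},{"grip": 1,"xyz": [0,0,0],"roll": -0.12},{"grip": 1,"xyz": [0,0,0],"roll": -0.12},{"grip": 1,"xyz": [0,0,0],"roll": 0},{"grip": 1,"xyz": [0,0,0],"roll": 0}]}}

```text
clock: 8.2
ee_pos: [0.6428, 0.1654, 0.2192]
eef_rot: [0.375, 0.927, -0.0, -0.0]
contact_force: [0.6, -0.8, -0.7]
width: 0.0122
gripper_force: 60.6
```

```bash
python3 - <<'E'
from h import *
def obs():
    ps=[];
    return sensors.get_obs()
o=obs();im=optics.snapshot('wrist');C=cam('wrist',o);cv2.imwrite('pics/w4.png',im)
yaw=lambda o:np.arctan2(*R.from_quat(o['eef_rot']).as_matrix()[[1,0],[0,0]])
p=proj([[.5795,.2144,.1325]],C)[0];print('pred',p)
g=cv2.cvtColor(im,cv2.COLOR_BGR2GRAY);x,y=(p-25).astype(int);y=max(y,0)
s=g[y:y+50,x:x+50];n,l,st,ce=cv2.connectedComponentsWithStats((s<150).astype(np.uint8))
for i in range(1,n):
    if st[i,4]>500:print(st[i],ce[i]+[x,y]);P2=onplane([ce[i]+[x,y]],C,.1325)[0];print('pad2',P2.round(4))
P1=np.array([.5795,.2144]);t1=np.radians(39.95);t2=yaw(o);print(np.degrees(t2),o['ee_pos'])
def Rt(t):return np.array([[np.cos(t),np.sin(t)],[np.sin(t),-np.cos(t)]])
A=np.block([[np.eye(2),Rt(t1)],[np.eye(2),Rt(t2)]]);s=np.linalg.solve(A,np.r_[P1,P2[:2]]);print('J,b',s.round(4))
E
```

```text
pred [233.92137391  74.94813721]
[   9    6   35   37 1037] [233.96914176  72.6412729 ]
pad2 [0.5785 0.2154 0.1325]
135.9808725897369 [0.64277433 0.16537601 0.21917119]
J,b [0.5786 0.2145 0.0007 0.0007]
```

```bash
python3 - <<'E'
from h import *
c=optics.get_calibration('wrist');T=np.array(c['tool_from_camera']);K,d,_=cam('wrist');C=(K,d,T)
im=cv2.imread('pics/w4.png');g=cv2.cvtColor(im,cv2.COLOR_BGR2GRAY).astype(int)
for x in(215,225,275,247):print(x,list(g[165:235:2,x]))
# predicted (tool frame; z down => disc at tool z=+.006, bar top z=-.018)
for ox in(-.004,0,.004):
  print(ox,'disc front',proj([[ox+.0345,0,.006]],C)[0].round(1),'disc side',proj([[ox,.0345,.006],[ox,-.0345,.006]],C).round(1).tolist(),'bar front top',proj([[ox+.023,0,-.018]],C)[0].round(1))
for y in(230,236,242,248):print(y,[np.flatnonzero(g[y,150:240]>200)[0]+150,np.flatnonzero(g[y,280:340]>200)[-1]+280])
E
```

```text
215 [np.int64(62), np.int64(55), np.int64(56), np.int64(55), np.int64(88), np.int64(112), np.int64(113), np.int64(109), np.int64(109), np.int64(109), np.int64(111), np.int64(113), np.int64(145), np.int64(240), np.int64(244), np.int64(244), np.int64(244), np.int64(244), np.int64(245), np.int64(244), np.int64(244), np.int64(243), np.int64(244), np.int64(244), np.int64(244), np.int64(244), np.int64(243), np.int64(243), np.int64(243), np.int64(243), np.int64(244), np.int64(244), np.int64(243), np.int64(243), np.int64(243)]
225 [np.int64(54), np.int64(59), np.int64(79), np.int64(112), np.int64(111), np.int64(113), np.int64(113), np.int64(184), np.int64(239), np.int64(127), np.int64(168), np.int64(242), np.int64(243), np.int64(244), np.int64(245), np.int64(244), np.int64(244), np.int64(244), np.int64(244), np.int64(243), np.int64(244), np.int64(244), np.int64(244), np.int64(243), np.int64(244), np.int64(244), np.int64(244), np.int64(244), np.int64(244), np.int64(243), np.int64(244), np.int64(244), np.int64(244), np.int64(244), np.int64(243)]
275 [np.int64(63), np.int64(66), np.int64(60), n
[... 748 characters left out ...]
), np.int64(244), np.int64(244), np.int64(243), np.int64(171), np.int64(112), np.int64(116), np.int64(112), np.int64(112), np.int64(114), np.int64(114), np.int64(114), np.int64(115), np.int64(144), np.int64(205), np.int64(232), np.int64(242), np.int64(243)]
-0.004 disc front [248.2 186.9] disc side [[319.1, 254.5], [177.1, 254.6]] bar front top [248.5 232.8]
0 disc front [248.2 178.5] disc side [[319.7, 247.1], [176.6, 247.2]] bar front top [248.5 223.6]
0.004 disc front [248.2 169.9] disc side [[320.2, 239.6], [176.0, 239.7]] bar front top [248.5 214.1]
230 [np.int64(177), np.int64(315)]
236 [np.int64(179), np.int64(318)]
242 [np.int64(177), np.int64(323)]
248 [np.int64(178), np.int64(317)]
```

```bash
python3 - <<'E'
from h import *
plan([.5779,.2152,.175],136)
plan([.5779,.2152,.175],136)
E
```

```text
tcp [0.6428 0.1656 0.2192] yaw 136.0 shift mm [81.1 -9.3 44.2] roll 0.0001 q6 -0.656 tilt [-2.e-04 -1.e-04 -1.e+00]
tcp [0.6428 0.1656 0.2192] yaw 136.0 shift mm [81.1 -9.3 44.2] roll 0.0001 q6 -0.656 tilt [-2.e-04 -1.e-04 -1.e+00]
```

>>> {"fn": "carry_out", "kwargs": {"increments": [{"grip": 1,"xyz": [20,-2.3,0],"roll": 0},{"grip": 1,"xyz": [20,-2.3,0],"roll": 0},{"grip": 1,"xyz": [20,-2.3,0],"roll": 0},{"grip": 1,"xyz": [21,-2.3,0],"roll": 0},{"grip": 1,"xyz": [0,0,10],"roll": 0},{"grip": 1,"xyz": [0,0,17],"roll": 0},{"grip": 1,"xyz": [0,0,17],"roll": 0},{"grip": 1,"xyz": [0,0,0],"roll": 0},{"grip": 1,"xyz": [0,0,0],"roll": 0}]}}

```text
clock: 9.0
ee_pos: [0.577, 0.215, 0.1737]
eef_rot: [0.373, 0.928, -0.001, -0.001]
contact_force: [0.4, -0.6, -0.5]
width: 0.0128
gripper_force: 60.6
```

```bash
python3 - <<'E'
from h import *
plan([.5779,.2152,.175],136)
for i in range(4):
    o=sensors.get_obs();im=optics.snapshot('wrist');print(np.round(o['ee_pos'],4),np.round(o['contact_force'],2),np.round(o['ft_torque'],3))
im=optics.snapshot('side');cv2.imwrite('pics/s5.png',cv2.resize(im[190:350,190:350],None,fx=3.7,fy=3.7,interpolation=cv2.INTER_CUBIC))
E
```

```text
tcp [0.577  0.215  0.1737] yaw 136.15 shift mm [-0.5  0.8 -1.3] roll 0.0025 q6 -0.562 tilt [-0.0032 -0.001  -1.    ]
[0.577  0.215  0.1737] [ 0.37 -0.55 -0.54] [ 0.072 -0.02   0.008]
[0.578  0.2153 0.1751] [-0.01  0.02  0.29] [ 0.036 -0.017 -0.045]
[0.5787 0.2155 0.1761] [ 0.19  1.3  -0.99] [ 0.021  0.    -0.015]
[0.579  0.2157 0.1766] [ 0.67 -0.   -1.67] [ 0.015 -0.021 -0.   ]
```

View pics/s5.png

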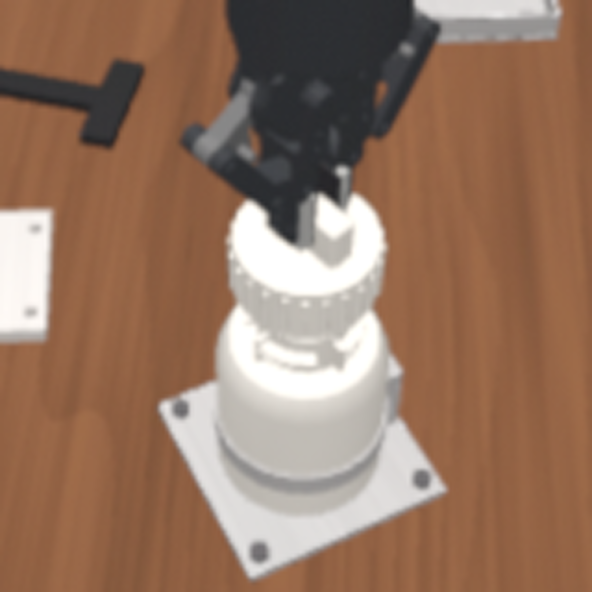

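>>> {"fn": "carry_out", "kwargs": {"increments": [{"grip": 1,"xyz": [0.4,-0.8,3],"roll": 0},{"grip": 1,"xyz": [0,0,3],"roll": 0},{"grip": 1,"xyz": [0,0,3],"roll": 0},{"grip": 1,"xyz": [0,0,2],"roll": 0},{"grip": 1,"xyz": [0,0,2],"roll": 0},{"grip": 1,"xyz": [0,0,0],"roll": 0},{"grip": 1,"xyz": [0,0,0],"roll": 0},{"grip": 1,"xyz": [0,0,0],"roll": 0}]}}

```text
clock: 9.92
ee_pos: [0.577, 0.2155, 0.1623]
eef_rot: [0.373, 0.928, 0.0, 0.0]
contact_force: [0.1, -0.3, -0.8]
width: 0.0125
gripper_force: 60.6
```

>>> {"fn": "carry_out", "kwargs": {"increments": [{"grip": 1,"xyz": [0,0,1.5],"roll": 0},{"grip": 1,"xyz": [0,0,1.5],"roll": 0},{"grip": 1,"xyz": [0,0,1],"roll": 0},{"grip": 1,"xyz": [0,0,0],"roll": 0},{"grip": 1,"xyz": [0,0,0],"roll": 0}]}}

```text
clock: 10.33
ee_pos: [0.5769, 0.2154, 0.1582]
eef_rot: [0.373, 0.928, -0.0, -0.0]
contact_force: [0.8, 0.6, 0.5]
width: 0.0128
gripper_force: 60.6
```

>>> {"fn": "carry_out", "kwargs": {"increments": [{"grip": 1,"xyz": [0,0,1],"roll": 0},{"grip": 1,"xyz": [0,0,1],"roll": 0},{"grip": 1,"xyz": [0,0,0],"roll": 0},{"grip": 1,"xyz": [0,0,0],"roll": 0}]}}

```text
clock: 10.67
ee_pos: [0.5769, 0.2155, 0.1562]
eef_rot: [0.373, 0.928, -0.0, -0.0]
contact_force: [0.6, 0.2, -0.9]
width: 0.0123
gripper_force: 60.6
```

>>> {"fn": "carry_out", "kwargs": {"increments": [{"grip": 1,"xyz": [0,0,0.7],"roll": 0},{"grip": 1,"xyz": [0,0,0.7],"roll": 0},{"grip": 1,"xyz": [0,0,0],"roll": 0},{"grip": 1,"xyz": [0,0,0],"roll": 0}]}}

```text
clock: 11.0
ee_pos: [0.577, 0.2155, 0.1549]
eef_rot: [0.373, 0.928, 0.0, 0.0]
contact_force: [0.5, 0.4, -1.5]
width: 0.0125
gripper_force: 60.7
```

>>> {"fn": "carry_out", "kwargs": {"increments": [{"grip": 1,"xyz": [0,0,0.7],"roll": 0},{"grip": 1,"xyz": [0,0,0.7],"roll": 0},{"grip": 1,"xyz": [0,0,0],"roll": 0},{"grip": 1,"xyz": [0,0,0],"roll": 0}]}}

```text
clock: 11.33
ee_pos: [0.5771, 0.2155, 0.1544]
eef_rot: [0.373, 0.928, 0.0, 0.0]
contact_force: [-2.1, -0.6, 4.7]
width: 0.0126
gripper_force: 61.4
```

>>> {"fn": "carry_out", "kwargs": {"increments": [{"grip": 1,"xyz": [0,0,-0.2],"roll": -0.04},{"grip": 1,"xyz": [0,0,0],"roll": -0.04},{"grip": 1,"xyz": [0,0,0],"roll": -0.04},{"grip": 1,"xyz": [0,0,0],"roll": 0}]}}

```text
clock: 11.67
ee_pos: [0.5772, 0.2155, 0.1532]
eef_rot: [0.316, 0.949, 0.0, 0.0]
contact_force: [0.9, 0.6, 0.0]
width: 0.0128
gripper_force: 60.6
```

```bash
cat > st.py <<'E'
from h import *
o=sensors.get_obs();print(np.round(o['ee_pos'],4),'F',np.round(o['contact_force'],2),'M',np.round(o['ft_torque'],3),'q6',round(o['joint_positions'][5],3),'tau6',round(o['joint_efforts'][5],3))
plan(o['ee_pos'],0)
E
python3 st.py
```

```text
[0.5772 0.2155 0.1532] F [0.91 0.61 0.02] M [ 0.097 -0.124 -0.037] q6 -0.684 tau6 -0.227
tcp [0.5772 0.2155 0.1532] yaw 143.15 shift mm [0. 0. 0.] roll 2.4984 q6 -0.684 tilt [ 7.e-04  3.e-04 -1.e+00]
```

>>> {"fn": "carry_out", "kwargs": {"increments": [{"grip": 1,"xyz": [0,0,0.6],"roll": 0},{"grip": 1,"xyz": [0,0,0.6],"roll": 0},{"grip": 1,"xyz": [0,0,0],"roll": 0},{"grip": 1,"xyz": [0,0,0],"roll": 0}]}}

```text
clock: 12.0
ee_pos: [0.5771, 0.2156, 0.1523]
eef_rot: [0.317, 0.949, 0.0, 0.0]
contact_force: [0.7, 0.8, -1.2]
width: 0.0125
gripper_force: 60.6
```

```bash
python3 st.py
```

```text
[0.5771 0.2156 0.1523] F [ 0.73  0.81 -1.24] M [ 0.198 -0.249 -0.02 ] q6 -0.683 tau6 -0.002
tcp [0.5771 0.2156 0.1523] yaw 143.09 shift mm [0. 0. 0.] roll 2.4974 q6 -0.683 tilt [ 4.e-04  4.e-04 -1.e+00]
```

>>> {"fn": "carry_out", "kwargs": {"increments": [{"grip": 1,"xyz": [0,0,0.6],"roll": 0},{"grip": 1,"xyz": [0,0,0.6],"roll": 0},{"grip": 1,"xyz": [0,0,0],"roll": 0},{"grip": 1,"xyz": [0,0,0],"roll": 0}]}}

```text
clock: 12.33
ee_pos: [0.5771, 0.2157, 0.1515]
eef_rot: [0.316, 0.949, 0.0, 0.0]
contact_force: [1.0, 0.4, -0.5]
width: 0.012
gripper_force: 60.8
```

```bash
python3 st.py
```

```text
[0.5771 0.2157 0.1515] F [ 0.98  0.38 -0.52] M [ 0.303 -0.187  0.035] q6 -0.683 tau6 0.003
tcp [0.5771 0.2157 0.1515] yaw 143.11 shift mm [0. 0. 0.] roll 2.4978 q6 -0.683 tilt [ 5.e-04  3.e-04 -1.e+00]
```

>>> {"fn": "carry_out", "kwargs": {"increments": [{"grip": 1,"xyz": [0,0,0.5],"roll": 0},{"grip": 1,"xyz": [0,0,0],"roll": 0},{"grip": 1,"xyz": [0,0,0],"roll": 0}]}}

```text
clock: 12.58
ee_pos: [0.5772, 0.2156, 0.1513]
eef_rot: [0.316, 0.949, 0.0, 0.0]
contact_force: [0.5, 1.4, 3.0]
width: 0.0124
gripper_force: 61.0
```

```bash
python3 st.py
```

```text
[0.5772 0.2156 0.1513] F [0.54 1.38 2.96] M [ 0.239 -0.064 -0.009] q6 -0.683 tau6 0.007
tcp [0.5772 0.2156 0.1513] yaw 143.11 shift mm [0. 0. 0.] roll 2.4978 q6 -0.683 tilt [ 5.e-04  3.e-04 -1.e+00]
```

>>> {"fn": "carry_out", "kwargs": {"increments": [{"grip": 1,"xyz": [0,0,0],"roll": -0.06},{"grip": 1,"xyz": [0,0,0],"roll": -0.06},{"grip": 1,"xyz": [0,0,0],"roll": -0.06},{"grip": 1,"xyz": [0,0,0],"roll": -0.06},{"grip": 1,"xyz": [0,0,0],"roll": 0}]}}

```text
clock: 13.0
ee_pos: [0.5774, 0.2155, 0.1513]
eef_rot: [0.2, 0.98, 0.0, 0.001]
contact_force: [0.9, 1.4, 2.3]
width: 0.0123
gripper_force: 61.0
```

```bash
python3 st.py
```

```text
[0.5774 0.2155 0.1513] F [0.94 1.36 2.31] M [ 0.268 -0.121 -0.019] q6 -0.925 tau6 -0.277
tcp [0.5774 0.2155 0.1513] yaw 156.92 shift mm [0. 0. 0.] roll 2.7388 q6 -0.925 tilt [ 1.2e-03  2.0e-04 -1.0e+00]
```

>>> {"fn": "carry_out", "kwargs": {"increments": [{"grip": 1,"xyz": [0,0,0],"roll": -0.06},{"grip": 1,"xyz": [0,0,0],"roll": -0.06},{"grip": 1,"xyz": [0,0,0],"roll": -0.06},{"grip": 1,"xyz": [0,0,0],"roll": -0.06},{"grip": 1,"xyz": [0,0,0],"roll": 0}]}}

```text
clock: 13.42
ee_pos: [0.5774, 0.2154, 0.1513]
eef_rot: [0.082, 0.997, 0.0, 0.001]
contact_force: [1.1, 1.1, 2.6]
width: 0.0125
gripper_force: 61.0
```

```bash
python3 st.py
```

```text
[0.5774 0.2154 0.1513] F [1.08 1.07 2.58] M [ 0.226 -0.144  0.039] q6 -1.163 tau6 -0.279
tcp [0.5774 0.2154 0.1513] yaw 170.59 shift mm [0. 0. 0.] roll 2.9774 q6 -1.163 tilt [ 1.1e-03  1.0e-04 -1.0e+00]
```

>>> {"fn": "carry_out", "kwargs": {"increments": [{"grip": 1,"xyz": [0,0,0],"roll": -0.06},{"grip": 1,"xyz": [0,0,0],"roll": -0.06},{"grip": 1,"xyz": [0,0,0],"roll": -0.06},{"grip": 1,"xyz": [0,0,0],"roll": -0.06},{"grip": 1,"xyz": [0,0,0],"roll": 0}]}}

```text
clock: 13.83
ee_pos: [0.5773, 0.2153, 0.1513]
eef_rot: [-0.037, 0.999, -0.0, 0.0]
contact_force: [0.3, 0.5, 2.8]
width: 0.0127
gripper_force: 61.1
```

```bash
python3 st.py
```

```text
[0.5773 0.2153 0.1513] F [0.31 0.53 2.84] M [ 0.084 -0.152  0.012] q6 -1.402 tau6 -0.269
tcp [0.5773 0.2153 0.1513] yaw -175.71 shift mm [0. 0. 0.] roll -3.0667 q6 -1.402 tilt [ 7.e-04 -3.e-04 -1.e+00]
```

>>> {"fn": "carry_out", "kwargs": {"increments": [{"grip": 1,"xyz": [0,0,0],"roll": -0.06},{"grip": 1,"xyz": [0,0,0],"roll": -0.06},{"grip": 1,"xyz": [0,0,0],"roll": -0.04},{"grip": 1,"xyz": [0,0,0],"roll": 0}]}}

```text
clock: 14.17
ee_pos: [0.5773, 0.2153, 0.1511]
eef_rot: [-0.117, 0.993, -0.0, 0.0]
contact_force: [0.5, 0.2, 2.5]
width: 0.0126
gripper_force: 61.1
```

```bash
python3 st.py
```

```text
[0.5773 0.2153 0.1511] F [0.5  0.21 2.5 ] M [ 0.099 -0.236  0.045] q6 -1.561 tau6 -0.19
tcp [0.5773 0.2153 0.1511] yaw -166.6 shift mm [0. 0. 0.] roll -2.9077 q6 -1.561 tilt [ 9.e-04 -2.e-04 -1.e+00]
```

>>> {"fn": "carry_out", "kwargs": {"increments": [{"grip": 1,"xyz": [0,0,0],"roll": -0.05},{"grip": 1,"xyz": [0,0,0],"roll": -0.05},{"grip": 1,"xyz": [0,0,0],"roll": -0.04},{"grip": 1,"xyz": [0,0,0],"roll": 0}]}}

```text
clock: 14.5
ee_pos: [0.5767, 0.2155, 0.1501]
eef_rot: [-0.186, 0.983, 0.0, -0.0]
contact_force: [0.9, 1.7, 0.2]
width: 0.0125
gripper_force: 60.6
```

```bash
python3 st.py
```

```text
[0.5767 0.2155 0.1501] F [0.89 1.72 0.25] M [ 0.258 -0.348 -0.018] q6 -1.701 tau6 -0.25
tcp [0.5767 0.2155 0.1501] yaw -158.6 shift mm [0. 0. 0.] roll -2.768 q6 -1.701 tilt [-5.e-04  2.e-04 -1.e+00]
```

>>> {"fn": "carry_out", "kwargs": {"increments": [{"grip": 1,"xyz": [0,0,0.8],"roll": 0},{"grip": 1,"xyz": [0,0,0.8],"roll": 0},{"grip": 1,"xyz": [0,0,0.8],"roll": 0},{"grip": 1,"xyz": [0,0,0],"roll": 0},{"grip": 1,"xyz": [0,0,0],"roll": 0}]}}

```text
clock: 14.92
ee_pos: [0.5767, 0.2155, 0.148]
eef_rot: [-0.187, 0.982, 0.0, -0.0]
contact_force: [1.6, 0.9, -0.7]
width: 0.0128
gripper_force: 60.6
```

```bash
python3 st.py
```

```text
[0.5767 0.2155 0.148 ] F [ 1.61  0.86 -0.65] M [ 0.302 -0.401 -0.044] q6 -1.703 tau6 0.003
tcp [0.5767 0.2155 0.148 ] yaw -158.48 shift mm [0. 0. 0.] roll -2.766 q6 -1.703 tilt [-5.e-04  1.e-04 -1.e+00]
```

>>> {"fn": "carry_out", "kwargs": {"increments": [{"grip": 1,"xyz": [0,0,0.9],"roll": 0},{"grip": 1,"xyz": [0,0,0.9],"roll": 0},{"grip": 1,"xyz": [0,0,0.9],"roll": 0},{"grip": 1,"xyz": [0,0,0.9],"roll": 0},{"grip": 1,"xyz": [0,0,0.9],"roll": 0},{"grip": 1,"xyz": [0,0,0],"roll": 0},{"grip": 1,"xyz": [0,0,0],"roll": 0}]}}

```text
clock: 15.5
ee_pos: [0.5768, 0.2155, 0.1436]
eef_rot: [-0.187, 0.982, 0.0, -0.0]
contact_force: [2.0, 1.8, -1.2]
width: 0.0123
gripper_force: 60.5
```

```bash
python3 st.py
```

```text
[0.5768 0.2155 0.1436] F [ 1.97  1.76 -1.18] M [ 0.351 -0.205 -0.031] q6 -1.703 tau6 -0.001
tcp [0.5768 0.2155 0.1436] yaw -158.44 shift mm [0. 0. 0.] roll -2.7654 q6 -1.703 tilt [-3.e-04  1.e-04 -1.e+00]
```

>>> {"fn": "carry_out", "kwargs": {"increments": [{"grip": 1,"xyz": [0,0,0.6],"roll": 0},{"grip": 1,"xyz": [0,0,0.6],"roll": 0},{"grip": 1,"xyz": [0,0,0.6],"roll": 0},{"grip": 1,"xyz": [0,0,0],"roll": 0},{"grip": 1,"xyz": [0,0,0],"roll": 0}]}}

```text
clock: 15.92
ee_pos: [0.577, 0.2155, 0.1425]
eef_rot: [-0.187, 0.982, -0.0, 0.0]
contact_force: [-0.6, 0.7, 2.7]
width: 0.0124
gripper_force: 60.9
```

```bash
python3 st.py
```

```text
[0.577  0.2155 0.1425] F [-0.59  0.65  2.68] M [ 0.223 -0.011  0.01 ] q6 -1.704 tau6 0.002
tcp [0.577  0.2155 0.1425] yaw -158.44 shift mm [0. 0. 0.] roll -2.7653 q6 -1.704 tilt [ 0.e+00 -1.e-04 -1.e+00]
```

>>> {"fn": "carry_out", "kwargs": {"increments": [{"grip": 1,"xyz": [0,0,0.5],"roll": 0},{"grip": 1,"xyz": [0,0,0.1],"roll": 0.05},{"grip": 1,"xyz": [0,0,0.1],"roll": 0.05},{"grip": 1,"xyz": [0,0,0.1],"roll": 0.05},{"grip": 1,"xyz": [0,0,0],"roll": 0}]}}

```text
clock: 16.33
ee_pos: [0.5775, 0.2154, 0.1423]
eef_rot: [-0.113, 0.994, -0.0, 0.001]
contact_force: [-0.2, 1.0, 5.0]
width: 0.0122
gripper_force: 61.3
```

```bash
python3 st.py
```

```text
[0.5775 0.2154 0.1423] F [-0.22  1.04  4.98] M [ 0.106  0.07  -0.024] q6 -1.553 tau6 0.282
tcp [0.5775 0.2154 0.1423] yaw -167.08 shift mm [0. 0. 0.] roll -2.9161 q6 -1.553 tilt [ 1.3e-03 -1.0e-04 -1.0e+00]
```

>>> {"fn": "carry_out", "kwargs": {"increments": [{"grip": 1,"xyz": [0,0,0.14],"roll": 0.05},{"grip": 1,"xyz": [0,0,0.14],"roll": 0.05},{"grip": 1,"xyz": [0,0,0.14],"roll": 0.05},{"grip": 1,"xyz": [0,0,0.14],"roll": 0.05},{"grip": 1,"xyz": [0,0,0],"roll": 0}]}}

```text
clock: 16.75
ee_pos: [0.5776, 0.2153, 0.1417]
eef_rot: [-0.013, 1.0, -0.0, 0.001]
contact_force: [0.3, -0.2, 5.1]
width: 0.0126
gripper_force: 61.4
```

```bash
python3 st.py
```

```text
[0.5776 0.2153 0.1417] F [ 0.28 -0.19  5.15] M [-0.004  0.066  0.037] q6 -1.354 tau6 0.255
tcp [0.5776 0.2153 0.1417] yaw -178.47 shift mm [0. 0. 0.] roll -3.115 q6 -1.354 tilt [ 1.5e-03 -2.0e-04 -1.0e+00]
```

>>> {"fn": "carry_out", "kwargs": {"increments": [{"grip": 1,"xyz": [0,0,0.14],"roll": 0.05},{"grip": 1,"xyz": [0,0,0.14],"roll": 0.05},{"grip": 1,"xyz": [0,0,0.14],"roll": 0.05},{"grip": 1,"xyz": [0,0,0.14],"roll": 0.05},{"grip": 1,"xyz": [0,0,0],"roll": 0}]}}

```text
clock: 17.17
ee_pos: [0.5777, 0.2155, 0.1411]
eef_rot: [0.086, 0.996, 0.0, 0.001]
contact_force: [-0.2, 0.7, 4.6]
width: 0.0122
gripper_force: 61.5
```

```bash
python3 st.py
```

```text
[0.5777 0.2155 0.1411] F [-0.23  0.75  4.64] M [ 0.099  0.058 -0.022] q6 -1.154 tau6 0.239
tcp [0.5777 0.2155 0.1411] yaw 170.08 shift mm [0. 0. 0.] roll 2.9685 q6 -1.154 tilt [ 1.6e-03  2.0e-04 -1.0e+00]
```

>>> {"fn": "carry_out", "kwargs": {"increments": [{"grip": 1,"xyz": [0,0,0.14],"roll": 0.05},{"grip": 1,"xyz": [0,0,0.14],"roll": 0.05},{"grip": 1,"xyz": [0,0,0.14],"roll": 0.05},{"grip": 1,"xyz": [0,0,0.14],"roll": 0.05},{"grip": 1,"xyz": [0,0,0],"roll": 0}]}}

```text
clock: 17.58
ee_pos: [0.5777, 0.2155, 0.1406]
eef_rot: [0.185, 0.983, 0.0, 0.001]
contact_force: [-0.6, 0.4, 5.7]
width: 0.0126
gripper_force: 61.5
```

```bash
python3 st.py
```

```text
[0.5777 0.2155 0.1406] F [-0.64  0.38  5.74] M [ 0.037 -0.     0.008] q6 -0.954 tau6 0.212
tcp [0.5777 0.2155 0.1406] yaw 158.62 shift mm [0. 0. 0.] roll 2.7685 q6 -0.954 tilt [ 1.7e-03  2.0e-04 -1.0e+00]
```

>>> {"fn": "carry_out", "kwargs": {"increments": [{"grip": 1,"xyz": [0,0,0.13],"roll": 0.05},{"grip": 1,"xyz": [0,0,0.13],"roll": 0.05},{"grip": 1,"xyz": [0,0,0.13],"roll": 0.05},{"grip": 1,"xyz": [0,0,0],"roll": 0}]}}

```text
clock: 17.92
ee_pos: [0.5777, 0.2156, 0.1401]
eef_rot: [0.259, 0.966, 0.0, 0.001]
contact_force: [0.3, 1.2, 5.6]
width: 0.0126
gripper_force: 61.4
```

```bash
python3 st.py
```

```text
[0.5777 0.2156 0.1401] F [0.34 1.2  5.57] M [ 0.175  0.041 -0.031] q6 -0.804 tau6 0.206
tcp [0.5777 0.2156 0.1401] yaw 150.03 shift mm [0. 0. 0.] roll 2.6186 q6 -0.804 tilt [ 1.7e-03  4.0e-04 -1.0e+00]
```

>>> {"fn": "carry_out", "kwargs": {"increments": [{"grip": 1,"xyz": [0,0,0.1],"roll": 0.03},{"grip": 1,"xyz": [0,0,0.1],"roll": 0.03},{"grip": 1,"xyz": [0,0,0.1],"roll": 0.03},{"grip": 1,"xyz": [0,0,0],"roll": 0}]}}

```text
clock: 18.25
ee_pos: [0.5776, 0.2157, 0.1397]
eef_rot: [0.301, 0.954, 0.0, 0.001]
contact_force: [0.7, 0.6, 5.4]
width: 0.0129
gripper_force: 61.4
```

```bash
python3 st.py
```

```text
[0.5776 0.2157 0.1397] F [0.71 0.61 5.45] M [ 0.19   0.001 -0.055] q6 -0.715 tau6 0.124
tcp [0.5776 0.2157 0.1397] yaw 144.92 shift mm [0. 0. 0.] roll 2.5294 q6 -0.715 tilt [ 1.7e-03  5.0e-04 -1.0e+00]
```

>>> {"fn": "carry_out", "kwargs": {"increments": [{"grip": 1,"xyz": [0,0,0.08],"roll": 0.03},{"grip": 1,"xyz": [0,0,0.08],"roll": 0.03},{"grip": 1,"xyz": [0,0,0.08],"roll": 0.03},{"grip": 1,"xyz": [0,0,0],"roll": 0}]}}

```text
clock: 18.58
ee_pos: [0.5779, 0.2161, 0.1396]
eef_rot: [0.344, 0.939, 0.001, 0.001]
contact_force: [1.4, 1.4, 5.3]
width: 0.0122
gripper_force: 61.4
```

```bash
python3 st.py
```

```text
[0.5779 0.2161 0.1396] F [1.38 1.37 5.31] M [ 0.421 -0.172  0.141] q6 -0.626 tau6 0.296
tcp [0.5779 0.2161 0.1396] yaw 139.81 shift mm [0. 0. 0.] roll 2.4401 q6 -0.626 tilt [ 0.0026  0.0012 -1.    ]
```

>>> {"fn": "carry_out", "kwargs": {"increments": [{"grip": 1,"xyz": [0,0,0],"roll": 0.02},{"grip": 1,"xyz": [0,0,0],"roll": 0.01},{"grip": 1,"xyz": [0,0,0],"roll": 0}]}}

```text
clock: 18.83
ee_pos: [0.5781, 0.2163, 0.1397]
eef_rot: [0.357, 0.934, 0.001, 0.001]
contact_force: [1.7, 3.5, 5.2]
width: 0.0126
gripper_force: 61.6
```

```bash
python3 st.py
```

```text
[0.5781 0.2163 0.1397] F [1.68 3.45 5.17] M [ 0.545 -0.24   0.541] q6 -0.597 tau6 0.587
tcp [0.5781 0.2163 0.1397] yaw 138.15 shift mm [0. 0. 0.] roll 2.4112 q6 -0.597 tilt [ 0.003   0.0014 -1.    ]
```

>>> {"fn": "carry_out", "kwargs": {"increments": [{"grip": 1,"xyz": [0,0,-0.4],"roll": -0.015},{"grip": 1,"xyz": [0,0,-0.3],"roll": -0.015},{"grip": 1,"xyz": [0,0,0],"roll": 0},{"grip": 1,"xyz": [0,0,0],"roll": 0}]}}

```text
clock: 19.17
ee_pos: [0.5779, 0.2162, 0.1397]
eef_rot: [0.344, 0.939, 0.001, 0.001]
contact_force: [3.7, 4.2, 2.6]
width: 0.0124
gripper_force: 61.1
```

```bash
python3 st.py
```

```text
[0.5779 0.2162 0.1397] F [3.68 4.17 2.64] M [ 0.775 -0.567  0.143] q6 -0.625 tau6 0.118
tcp [0.5779 0.2162 0.1397] yaw 139.72 shift mm [0. 0. 0.] roll 2.4386 q6 -0.625 tilt [ 0.0026  0.0017 -1.    ]
```

>>> {"fn": "carry_out", "kwargs": {"increments": [{"grip": -0.2,"xyz": [0,0,0],"roll": 0},{"grip": -0.2,"xyz": [0,0,0],"roll": 0},{"grip": -0.2,"xyz": [0,0,0],"roll": 0},{"grip": -0.2,"xyz": [0,0,0],"roll": 0},{"grip": -0.2,"xyz": [0,0,0],"roll": 0},{"grip": -0.2,"xyz": [0,0,0],"roll": 0},{"grip": -0.2,"xyz": [0,0,-5],"roll": 0},{"grip": -0.2,"xyz": [0,0,-15],"roll": 0},{"grip": -0.2,"xyz": [0,0,-20],"roll": 0},{"grip": -0.2,"xyz": [0,0,-20],"roll": 0},{"grip": -0.2,"xyz": [0,0,-20],"roll": 0},{"grip": -0.2,"xyz": [-20,0,0],"roll": 0},{"grip": -0.2,"xyz": [-20,0,0],"roll": 0},{"grip": -0.2,"xyz": [0,0,0],"roll": 0},{"grip": -0.2,"xyz": [0,0,0],"roll": 0}]}}

```text
clock: 20.42
ee_pos: [0.6079, 0.189, 0.2198]
eef_rot: [0.345, 0.938, 0.0, -0.0]
contact_force: [0.4, -0.3, -0.3]
width: 0.0513
gripper_force: 0.0
```

```bash
python3 st.py; python3 - <<'E'
from h import *
b=optics.snapshot('side')[190:340,190:340];a=optics.snapshot('wrist')
a=cv2.resize(a,(400,300));b=cv2.resize(b,(300,300),interpolation=cv2.INTER_CUBIC)
cv2.imwrite('pics/end.png',np.hstack([a,b]))
E
```

```text
[0.6079 0.189  0.2198] F [ 0.43 -0.32 -0.33] M [ 0.013  0.031 -0.105] q6 -0.674 tau6 -0.018
tcp [0.6079 0.189  0.2198] yaw 139.59 shift mm [0. 0. 0.] roll 2.4363 q6 -0.674 tilt [ 1.e-04  3.e-04 -1.e+00]
```

View pics/end.png

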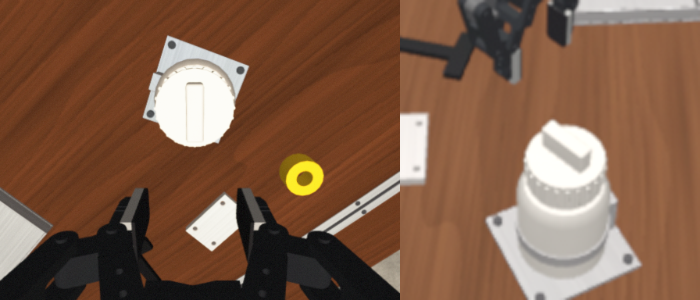

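The wrist and side views show the cap flat on the jar. Its bar stands at the angle I released it at, and the gripper is clear.

```bash
python3 -c "
from plant import workorder
print(workorder.close_job())"
```

```text
the job is handed in; nothing more can be done
None
```

The cap is on the jar: it dropped into the thread when turned back, then went about 64° clockwise to its stop, where torque peaked near 0.54 N m (your limit was about 0.5). I let go, nothing else was touched, and the job was handed in at about 20 s; I've not seen the verdict.

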